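# Press a dowelled phone stand together in a bench quick clamp

### The arm

A 6-joint arm with a two-finger parallel gripper is mounted at the origin on a cart in front of the work surface, level with it; the furniture and walls round the work are solid. World frame = base frame: x ahead of the robot, y to its left, z up, the work surface at z = 0. Lengths are in m, angles in rad, forces in N, time in s.
With the tool pointing down it reaches from about 0.35 to 0.85 m from the base axis. Payload 8.1 kg.
Tool frame: the origin (TCP) lies at the very end of the fingers, on their centre line; the grasp point (between the pads) lies 19 mm behind it; z points along the fingers, y is the line along which they close (so a half turn about z gives the same grasp; the last joint's range is limited). The gripper opens to 93 mm and grips with 3 to 60 N. Pads are 15 mm wide; open, the fingers measure 128 mm over their backs; the gripper's body (75 mm by 188 mm) begins 65 mm behind the grasp point.
Start: joints at [-0.085, 0.13, 1.488, -0, 1.523, -0.085], TCP at [0.6, 0, 0.219] pointing down, gripper open.
Joint ranges: [-2.96, 2.96], [-0.89, 2.26], [0.02, 2.5], [-1.34, 4.48], [0, 2.73], [-2.66, 2.66]. Speed limits (rad/s): [2.39, 2.39, 2.79, 3.14, 3.14, 3.14].

### API

Orientations are given as a rotation vector (axis times angle).
In Python, from plant import monitor, eyes, ticket gives the robot as it stands.
- The arm moves only by the tool arm_command, never from a script. Its argument "deltas" is a list that holds one entry, the list of rows, each a list of 6 numbers: the shift along the world's x, y, z in cm, then the turn, a rotation vector about the world's x, y, z in degrees. In form: [[[tx, ty, tz, rx, ry, rz], ...]]. A call has 1 to 12 rows; each row shifts and turns the commanded pose from where the row before left it; what a row does not reach is not made up. A row lasts 1/12 s, in which the tool goes at most 41.7 mm and 7.16 degrees, less where a joint would pass 70% of its speed; a pose out of reach is approached as far as the arm can. A call is refused whole if a number of a shift passes 4.17 or a number of a turn 7.16, either way. A call with a gripper value outside its range is refused whole. "gripper" is the opening, from -1 (shut) to 1 (fully open), set as the call begins (left out, the last holds). The fingers move at their own pace and stop on an object; "squeeze" is the grip in N (left out, the last holds). Time passes only in rows, so rows that do not move let the fingers close. It gives the time, the measured TCP pose, the force, the opening and the grip force at its end, in the units of the state.
- monitor.read_state(): the state, without advancing time (a new reading comes with each control period).
- eyes.read_camera(name): name is "scene" or "side" or "wrist"; returns the picture (420x560x3 uint8, blue, green, red); there is no depth.
- eyes.camera_model(name): a dict with "fx", "fy", "cx", "cy" (pixels), "rvec" (rotation vector, rad) and "tvec" (3), from world to camera coordinates, as OpenCV has them. Camera axes: x right, y down, z forward; pixel columns grow to the right and rows downward; lengths in m; the calibration is good to about 2 mm. A picture is of the moment at which its call begins: read the wrist's pose just before it. camera_model takes no time and is no camera call; for the wrist camera it gives the pose at the moment of the call.
- ticket.close_job(): hands the job in; it is judged then, once.
The state is a dict: "t": time; "q": joint angles; "dq": joint speeds; "joint_torque": joint torques, N m; "tool_pos": TCP position; "orientation": TCP orientation; "force": force on the tool from outside, world axes, zero at the start; "wrist_torque": the same for the moment, N m; "opening": finger opening in m; "gripper_force": force on a finger pad.
Only numpy, scipy, OpenCV 4.12 (cv2) and the standard library are available. Lean on these libraries where they do the work, as an engineer would, in place of code of your own. Each camera call takes 0.05 s, during which the arm holds its last target. There are 200 camera calls.

### The job

The wooden phone stand's end piece still stands off on its dowels. Lay the stand upright between the jaws of the quick clamp, let go, and pump the clamp's trigger until the end piece is tight against the stand and the jaw grips it by itself; then press the release until the jaw has run all the way back, and put the finished stand upright on the black tray, lengthwise near its middle. Leave the glue stick, eraser and jar candle where they are.

Things in the scene. Friction and masses are not known exactly. Their poses are not given: they have to be found in the camera images.
- clamp: One-hand quick clamp fixed on a plywood board 400 x 90 x 18 mm, lying across in front of the robot. Origin: centre of the board's underside. x = the way the moving jaw advances: trigger end at x = -200 mm (robot's right), fixed jaw's face at +175 mm (70 mm high). Black ratchet head at x = -110 to -30 mm, top at z = 84 mm. Nothing stands above trigger or release.
- clamp_bed (a point): Point on the bed (the bare board top, 18 mm over the desk) on the clamp's middle line, midway between the fixed jaw's face and the fully retracted moving pad, which stand 154 mm apart along the clamp's x.
- pad: Moving jaw's rubber pad, 44 mm wide, 40 mm high, sprung (2 N/mm, 15 mm travel) on the jaw, so that the clamp grips with about 10 to 30 N. Frame parallel to the clamp's; the origin lies 20.5 mm behind the pad's face (-x), at the level of the board's underside.
- jaw (a joint): Advance of the moving jaw (m): 0 fully back. The ratchet holds it at steps of 8 mm; a light spring pulls it back when the release is down. From fully back about 5 full strokes press the stand's joint tight (a sixth only adds grip).
- trigger_end (a point): Press point on top of the trigger, a ribbed dark steel paddle 30 mm wide sloping up to the right behind the head; 105 mm from its hinge, about 113 mm over the desk. Push straight down 30 mm (it stops at 32) with shut fingers: one stroke moves the jaw 8 mm; under 27 mm does not catch. Let it spring right up between strokes. 2 to 4 N empty, 8 to 18 N when squeezing.
- release_top (a point): Centre of the top of the release, a round dark steel button 28 mm across on top of the head, on the jaw side of the trigger, 100 mm over the desk. Travel 8 mm down, 6 to 7 N at the bottom. Hold it fully down about 1 s, until the jaw has run back.
- stand: Wooden phone stand, loose, 46 mm wide (y), 46 mm high, with a slot 14 mm wide and 22 mm deep across its top. Main part 84 mm long (x from -42 to +42 mm); a 36 mm end piece stands on two dowels beyond its +x end: 120 mm long in all when tight. About 0.23 kg. Origin: centre of the main part's underside; x towards the end piece, z up.
- stand_grip (a point): Grasp point: middle of the solid length of the main part, 16 mm from its origin towards the end piece, 30 mm over its underside. Grasp across the 46 mm width.
- stand_mid (a point): Middle of the underside of the stand when tight (18 mm from its origin towards the end piece).
- end_piece (a joint): Gap between end piece and main part (m): 0 tight, 0.008 to 0.016 at the start. Moves stiffly (about 10 N) and stays where it is left.
- tray: Black metal tray fixed to the desk, 110 mm (x) by 230 mm (y), floor 4 mm thick, 5 mm rims along the two long sides only, 104 mm between them. Origin: centre of its underside.
- glue_stick: Glue stick standing, 22 mm across, 86 mm high; origin in its foot. Leave alone.
- eraser: Eraser, 18 x 42 x 12 mm; origin under its centre. Leave alone.
- jar_candle: Candle in a glass, 62 mm across, 53 mm high; origin in its foot. Leave alone.
Mind the look-alikes: they are no part of the job. Several things look just like the stand: the one meant starts nearest to the robot's base.

How it is judged:
On the way, in this order (a step that is already met when the one before it is completed fails the run):
1. the stand lies upright on the bed between the jaws, still open, let go (x of stand_mid in the frame of clamp between 0.06 and 0.136 m and y of stand_mid in the frame of clamp between -0.018 and 0.018 m and z of stand_mid in the frame of clamp between 0.014 and 0.024 m and angle between the x axis of stand and the x axis of clamp, either way round below 0.2 rad and value of joint end_piece above 0.005 m and contact force between the fingers and stand below 0.1 N), for 0.2 s.
2. the jaw, pumped forward and held by the ratchet with the hand off the clamp, grips the stand with its end piece tight (x of stand_mid in the frame of clamp between 0.06 and 0.136 m and y of stand_mid in the frame of clamp between -0.018 and 0.018 m and z of stand_mid in the frame of clamp between 0.014 and 0.024 m and angle between the x axis of stand and the x axis of clamp, either way round below 0.2 rad and value of joint end_piece below 0.0015 m and value of joint jaw above 0.03 m and contact force between pad and stand above 3 N and contact force between the fingers and clamp below 0.1 N and contact force between the fingers and stand below 0.1 N), for 0.2 s.
3. the release has let the jaw run all the way back, the tight stand still lies on the bed (x of stand_mid in the frame of clamp between 0.06 and 0.136 m and y of stand_mid in the frame of clamp between -0.018 and 0.018 m and z of stand_mid in the frame of clamp between 0.014 and 0.024 m and angle between the x axis of stand and the x axis of clamp, either way round below 0.2 rad and value of joint jaw below 0.004 m and value of joint end_piece below 0.002 m), for 0.1 s.
At the end, for the whole second after the job is handed in: The stand, with its end piece tight (gap under 2 mm), stands upright and at rest flat on the tray's floor, its middle within 30 mm across and 60 mm along of the tray's centre, lengthwise to within 0.35 rad; the clamp's jaw is back to within 4 mm of its start (x of stand_mid in the frame of tray between -0.03 and 0.03 m and y of stand_mid in the frame of tray between -0.06 and 0.06 m and z of stand_mid in the frame of tray between 0.001 and 0.008 m and angle between the x axis of stand and the y axis of tray, either way round below 0.35 rad and angle between stand's own z axis and vertical below 0.1 rad and value of joint end_piece below 0.002 m and value of joint jaw below 0.004 m and linear speed of stand below 0.02 m/s); the robot touches nothing.
It fails at once if the glue stick is moved more than 20 mm (distance of glue_stick from where it was at the start of the episode above 0.02 m).
It fails at once if the eraser is moved more than 20 mm (distance of eraser from where it was at the start of the episode above 0.02 m).
It fails at once if the jar candle is moved more than 20 mm (distance of jar_candle from where it was at the start of the episode above 0.02 m).
It also fails if it takes over 72 s, if anything falls off the work surface, if the arm or the gripper's body presses on something with over 40 N, if the wrist force passes 120 N, or if a joint passes its speed limit or range.

## Working session

There is one attempt and no reset: what is moved stays moved. The work goes in short steps, Python scripts to look and compute and a tool call to move; the robot and the scene stay as the last step left them, time stands still between calls to the robot, and variables do not carry over. Pictures are saved under pics/ and viewed, at most 10 in all, crops included, and the job is handed in when it is done.

Besides the shell and the picture viewer there is one more tool, called by a JSON object that holds its "name" and its "arguments", one argument or row to a line. arm_command: Moves the arm, as the interface text tells. Its arguments: {"type":"object","properties":{"deltas":{"type":"array"},"gripper":{"type":"number"},"squeeze":{"type":"number"}},"required":["deltas"]}

```bash
mkdir -p pics; cat > h.py <<'E'
import numpy as np,cv2
from plant import monitor,eyes,ticket
def P(m):
    R=cv2.Rodrigues(np.array(m['rvec'],float))[0];K=np.array([[m['fx'],0,m['cx']],[0,m['fy'],m['cy']],[0,0,1.]])
    return K,R,np.array(m['tvec'],float).reshape(3)
def ray(m,uv):
    K,R,t=P(m);d=R.T@np.linalg.solve(K,[uv[0],uv[1],1.]);return -R.T@t,d
def atz(m,uv,z):
    c,d=ray(m,uv);return c+d*(z-c[2])/d[2]
def tri(ms,uvs):
    A=0;b=0
    for m,uv in zip(ms,uvs):
        c,d=ray(m,uv);d/=np.linalg.norm(d);M=np.eye(3)-np.outer(d,d);A=A+M;b=b+M@c
    return np.linalg.solve(A,b)
def proj(m,p):
    K,R,t=P(m);q=K@(R@np.array(p,float)+t);return q[:2]/q[2]
def grab(n,f):
    m=eyes.camera_model(n);im=eyes.read_camera(n);cv2.imwrite('pics/'+f+'.png',im);return m,im
E
python3 - <<'E'
from h import *
import pickle
d={}
for n in('scene','side','wrist'):
    m,im=grab(n,n+'0');d[n]=m;print(n,m['fx'],[round(float(x),3) for x in ray(m,(280,210))[0]],ray(m,(280,210))[1].round(2))
pickle.dump(d,open('m0.pkl','wb'))
s=monitor.read_state();print(s['t'],s['tool_pos'],s['orientation'],s['opening'])
E
```

```text
scene 436.7419769646511 [-0.141, 1.072, 0.731] [ 0.58 -0.64 -0.51]
side 465.1849148404821 [0.467, -0.754, 0.828] [ 0.06  0.82 -0.58]
wrist 292.35754387212654 [0.599, 0.085, 0.385] [ 0.01 -0.28 -0.96]
0.15 [5.99579372e-01 4.40792909e-05 2.17835676e-01] [-2.22071006e+00 -2.22069396e+00  1.43954100e-03] 0.09290165036210978
```

View pics/scene0.png

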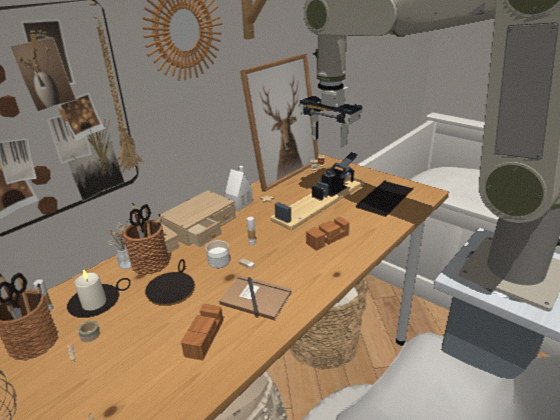

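View pics/side0.png

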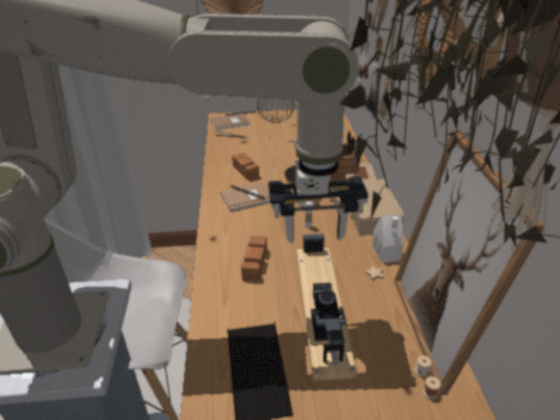

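The scene view shows the stand at (328,233) and the clamp from (285,213) to (355,165), with the tray at (385,197). In the side view they are at (256,258), (325,310) and (258,370). I'll enlarge these areas next.

```bash
python3 - <<'E'
from h import *
a=cv2.imread('pics/scene0.png')[140:260,265:425];b=cv2.imread('pics/side0.png')[225:420,210:380]
A=cv2.resize(a,None,fx=5,fy=5,interpolation=cv2.INTER_CUBIC);cv2.imwrite('pics/sc.png',A)
B=cv2.resize(b,None,fx=3,fy=3,interpolation=cv2.INTER_CUBIC);cv2.imwrite('pics/si.png',B)
E
```

```text
(no output)
```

View pics/sc.png

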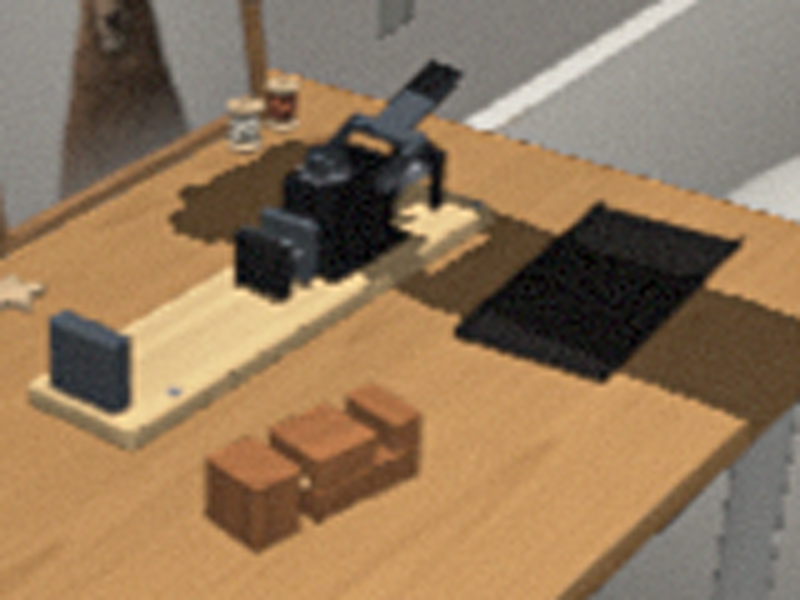

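View pics/si.png

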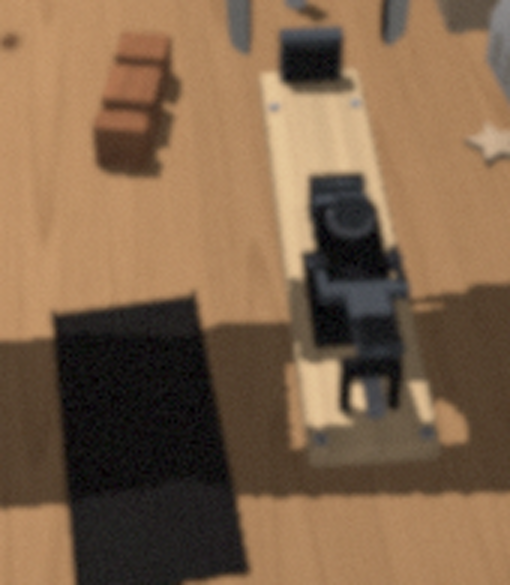

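View pics/wrist0.png

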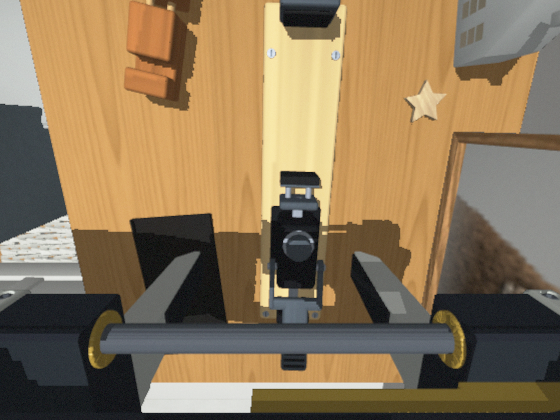

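The wrist view shows the board edges at u=264/342 with the button at (299,245). It also shows the trigger end at (293,362), the tray's top edge at v=215 and the end of the stand at top left. The end piece is on the stand's +y side. Next I'll triangulate these.

```bash
python3 - <<'E'
from h import *
import pickle
d=pickle.load(open('m0.pkl','rb'));S,D,W=d['scene'],d['side'],d['wrist']
s=lambda u,v:(265+u/5-.4,140+v/5-.4); e=lambda u,v:(210+u/3-.3,225+v/3-.3)
np.set_printoptions(precision=4,suppress=True)
for n,a,b in [('-x-y top',(420,408),(97,112)),('+x-y top',(375,383),(150,112)),('-x+y top',(260,490),(122,33)),('+x+y top',(207,455),(170,35)),
 ('fixedjaw top -x',(130,335),(281,32)),('fixedjaw top +x',(52,313),(341,32)),('button',(325,155),(350,212)),('trig end',(440,72),(378,325))]:
    m=tri([S,D],[s(*a),e(*b)]);print(n,m,proj(S,m)-s(*a))
print('tray scene',[atz(S,s(*p),.005) for p in [(600,207),(742,240),(605,380),(460,333)]])
print('tray side',[atz(D,e(*p),.005) for p in [(55,315),(195,296),(245,572)]])
print('tray wrist',[atz(W,p,.005) for p in [(134,217),(212,214)]])
print('board wrist',[atz(W,p,.018) for p in [(265,20),(262,220),(343,20),(333,190),(271,54),(335,56)]])
print('button/trig/pad wrist',atz(W,(299,247),.1),atz(W,(293,362),.113),atz(W,(300,180),.07))
print('board scene top',[atz(S,s(*p),.018) for p in [(135,430),(32,388),(490,215)]])
print('board side top',[atz(D,e(*p),.018) for p in [(262,73),(357,71),(310,447),(438,443)]])
print('stand wrist', [atz(W,p,.046) for p in [(131,67),(173,76),(131,3),(128,50),(178,58)]])
E
```

```text
-x-y top [0.4352 0.1306 0.0504] [-0.8109 -0.3846]
+x-y top [0.476  0.1228 0.0508] [-1.8701 -0.9735]
-x+y top [0.462  0.2475 0.0421] [-0.0021 -0.0012]
+x+y top [0.5056 0.239  0.0432] [0.171 0.102]
fixedjaw top -x [0.5997 0.196  0.0712] [-0.2885 -0.2022]
fixedjaw top +x [0.656  0.1996 0.0664] [0.5919 0.4482]
button [ 0.6217 -0.0432  0.093 ] [0.5536 0.3492]
trig end [ 0.615  -0.1681  0.1147] [-0.333  -0.1928]
tray scene [array([ 0.5194, -0.2466,  0.005 ]), array([ 0.4147, -0.2609,  0.005 ]), array([ 0.3965, -0.0321,  0.005 ]), array([ 0.501 , -0.0271,  0.005 ])]
tray side [array([ 0.3996, -0.0423,  0.005 ]), array([ 0.5057, -0.0349,  0.005 ]), array([ 0.5196, -0.2625,  0.005 ])]
tray wrist [array([ 0.4041, -0.0361,  0.005 ]), array([ 0.5108, -0.0317,  0.005 ])]
board wrist [array([0.5861, 0.1927, 0.018 ]), array([ 0.5794, -0.036 ,  0.018 ]), array([0.6708, 0.1927, 0.018 ]), array([0.6708, 0.0045, 0.018 ]), array([0.5924, 0.1597, 0.018 ]), array([0.6642, 0.1577, 0.018 ])]
button/trig/pad wrist [ 0.6225 -0.039   0.1   ] [ 0.6178 -0.1776  0.113 ] [0.6242 0.027  0.07  ]
board scene top [array([0.5816, 0.2133, 0.018 ]), array([0.664 , 0.2151, 0.018 ]), array([ 0.5633, -0.1645,  0.018 ])]
board side top [array([0.5854, 0.2065, 0.018 ]), array([0.6709, 0.2002, 0.018 ]), array([ 0.5719, -0.1853,  0.018 ]), array([ 0.6582, -0.1911,  0.018 ])]
stand wrist [array([0.4462, 0.1419, 0.046 ]), array([0.4893, 0.1333, 0.046 ]), array([0.4548, 0.199 , 0.046 ]), array([0.4455, 0.1577, 0.046 ]), array([0.4963, 0.1503, 0.046 ])]
```

{"name": "arm_command", "arguments": {
  "deltas": [
    [[-2.18,3.05,-0.8,0,0,-2.2],[-2.18,3.05,-0.8,0,0,-2.2],[-2.18,3.05,-0.8,0,0,-2.2],[-2.18,3.05,-0.8,0,0,-2.2],[-2.18,3.05,-0.8,0,0,-2.2],[-2.18,3.05,-0.8,0,0,-2.2],[0,0,0,0,0,0],[0,0,0,0,0,0]]
  ],
  "gripper": 1
}}

```text
t: 0.82
tool_pos: [0.4677, 0.1843, 0.1699]
orientation: [-2.458, -1.956, 0.002]
force: [-0.3, 0.5, 0.4]
opening: 0.0932
gripper_force: 0.0
```

```bash
python3 - <<'E'
from h import *
import pickle
m,im=grab('wrist','w1');pickle.dump(m,open('m1.pkl','wb'))
s=monitor.read_state();print(s['tool_pos'],s['orientation'],s['q'])
E
```

```text
[0.4688938  0.1833181  0.17050451] [ 2.45940956e+00  1.95421358e+00 -5.66374475e-04] [ 2.71136717e-01 -1.05066081e-01  1.81397688e+00 -4.31622689e-04
  1.43289252e+00  4.99129852e-01]
```

View pics/w1.png

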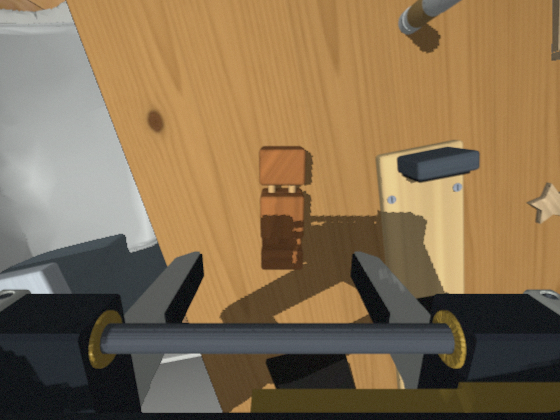

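The stand lies lengthwise in the image. The end piece is at u 260–304, v 148–184, the gap with dowels is at v 184–193, the slot is at v≈242 and the stand's far end is at v≈268.

```bash
python3 - <<'E'
from h import *
import pickle
m=pickle.load(open('m1.pkl','rb'));d=pickle.load(open('m0.pkl','rb'));W=d['wrist'];np.set_printoptions(precision=4,suppress=True)
for n,p in dict(eTL=(260,149),eTR=(304,148),eBL=(261,184),eBR=(304,183),mTL=(262,194),mTR=(303,194),mBL=(262,268),mBR=(302,268),slotL=(262,242),slotR=(303,242)).items(): print(n,atz(m,p,.046)[:2])
print('board',[atz(m,p,.018)[:2] for p in [(379,156),(460,141),(392,199),(457,187),(378,180),(382,230)]])
print('screws tri',tri([m,W],[(392,199),(271,54)]),tri([m,W],[(457,187),(335,56)]))
print('stand end tri',tri([m,W],[(262,268),(125,92)]),tri([m,W],[(302,268),(173,100)]),'fixed jaw top near edge',atz(m,(412,180),.07)[:2],atz(m,(479,167),.07)[:2])
E
```

```text
eTL [0.4651 0.2481]
eTR [0.507  0.2394]
eBL [0.4577 0.2143]
eBR [0.5002 0.2056]
mTL [0.4562 0.2041]
mTR [0.497  0.1947]
mBL [0.4362 0.1227]
mBR [0.4793 0.1128]
slotL [0.4436 0.1528]
slotR [0.4865 0.1429]
board [array([0.5858, 0.2104]), array([0.6712, 0.2068]), array([0.5942, 0.1597]), array([0.6659, 0.1572]), array([0.5816, 0.1847]), array([0.5789, 0.1252])]
screws tri [0.593  0.1598 0.0196] [0.6643 0.1577 0.02  ]
stand end tri [0.4341 0.1187 0.0394] [0.4813 0.1093 0.0367] fixed jaw top near edge [0.5966 0.1911] [0.657  0.1895]
```

{"name": "arm_command", "arguments": {
  "deltas": [
    [[0.16,-0.9,-3.0,0,0,0.5],[0,0,-4.0,0,0,0],[0,0,-4.0,0,0,0],[0,0,-3.0,0,0,0],[0,0,-1.5,0,0,0],[0,0,-0.4,0,0,0],[0,0,0,0,0,0],[0,0,0,0,0,0]]
  ],
  "gripper": 1
}}

```text
t: 1.53
tool_pos: [0.4723, 0.1735, 0.0129]
orientation: [2.454, 1.96, 0.002]
force: [0.3, -0.1, 0.8]
opening: 0.0931
gripper_force: 0.0
```

{"name": "arm_command", "arguments": {
  "deltas": [
    [[0,0,0,0,0,0],[0,0,0,0,0,0],[0,0,0,0,0,0],[0,0,0,0,0,0],[0,0,0,0,0,0],[0,0,0,0,0,0],[0,0,0,0,0,0],[0,0,0,0,0,0],[0,0,0,0,0,0],[0,0,0,0,0,0]]
  ],
  "gripper": -1,
  "squeeze": 25
}}

```text
t: 2.37
tool_pos: [0.4707, 0.1741, 0.0116]
orientation: [-2.453, -1.962, 0.0]
force: [-0.7, 0.3, 1.6]
opening: 0.0457
gripper_force: 25.0
```

{"name": "arm_command", "arguments": {
  "deltas": [
    [[0,0,2.0,0,0,0],[0,0,3.5,0,0,0],[0,0,3.5,0,0,0],[2.2,-1.1,0,0,0,1.7],[3.0,-1.4,0,0,0,2.0],[3.0,-1.4,0,0,0,2.0],[3.0,-1.4,0,0,0,2.0],[2.5,-1.2,0,0,0,1.5],[1.7,-0.8,0,0,0,1.5],[0,0,0,0,0,0],[0,0,0,0,0,0]]
  ]
}}

```text
t: 3.28
tool_pos: [0.6246, 0.1004, 0.1005]
orientation: [-2.261, -2.18, 0.002]
force: [-0.4, 0.8, -3.2]
opening: 0.0459
gripper_force: 25.0
```

```bash
python3 - <<'E'
from h import *
import pickle
m,im=grab('wrist','w2');pickle.dump(m,open('m2.pkl','wb'))
s=monitor.read_state();print(s['t'],s['tool_pos'],s['orientation'],s['opening'],s['gripper_force'],s['force'])
cv2.imwrite('pics/w2c.png',cv2.resize(im[60:300,160:460],None,fx=2.5,fy=2.5,interpolation=cv2.INTER_CUBIC))
E
```

```text
3.3333 [0.62388146 0.10096928 0.10049284] [-2.25987904 -2.18003138  0.00249226] 0.045888027443208405 24.99875597655773 [-0.45358723  0.92150908 -2.98597646]
```

View pics/w2c.png

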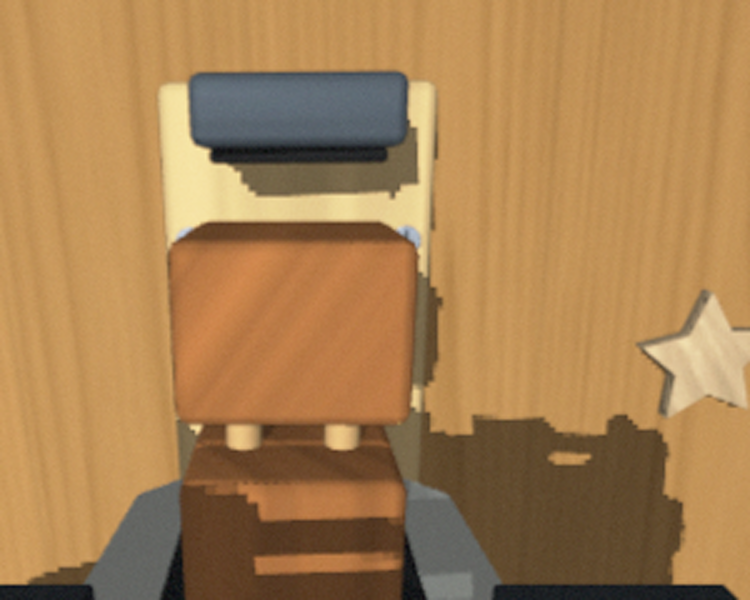

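The crop shows the fixed jaw's top at v 72–145, with its rubber face at v≈160. The board edges are at u 160 and 436. The held end piece is at u 170–417, its top edge is at v 243, and its dowels are intact.

```bash
python3 - <<'E'
from h import *
import pickle
m=pickle.load(open('m2.pkl','rb'));np.set_printoptions(precision=4,suppress=True)
c=lambda u,v:(160+u/2.5-.3,60+v/2.5-.3)
print('jaw top',[atz(m,c(*p),.07)[:2] for p in [(190,78),(408,78),(192,145),(407,145)]])
print('rubber',[atz(m,c(*p),z)[:2] for p in [(212,160),(386,160)] for z in(.058,.066)])
print('board',[atz(m,c(*p),.018)[:2] for p in [(160,88),(436,86),(170,220),(426,300),(180,460),(418,460)]])
zt=.1005-.011+.046
print('stand top',[atz(m,c(*p),zt)[:2] for p in [(170,243),(417,243),(178,422),(412,422),(185,485),(404,485)]],'bottom',[atz(m,c(*p),zt-.046)[:2] for p in [(205,223),(385,223)]])
E
```

```text
jaw top [array([0.6024, 0.2059]), array([0.6568, 0.2039]), array([0.6017, 0.1901]), array([0.6567, 0.1881])]
rubber [array([0.6053, 0.1863]), array([0.6061, 0.1863]), array([0.6528, 0.1846]), array([0.6518, 0.1846])]
board [array([0.5861, 0.2088]), array([0.6734, 0.2062]), array([0.5857, 0.1679]), array([0.6715, 0.1379]), array([0.5818, 0.0815]), array([0.6696, 0.0784])]
stand top [array([0.6051, 0.1722]), array([0.649 , 0.1706]), array([0.6037, 0.1383]), array([0.6486, 0.1367]), array([0.6039, 0.125 ]), array([0.6472, 0.1235])] bottom [array([0.606 , 0.1719]), array([0.6488, 0.1704])]
```

{"name": "arm_command", "arguments": {
  "deltas": [
    [[0.2,0.2,-1.0,0,0,0],[0,0,-2.5,0,0,0],[0,0,-2.0,0,0,0],[0,0,-1.0,0,0,0],[0,0,-0.35,0,0,0],[0,0,-0.1,0,0,0],[0,0,0,0,0,0],[0,0,0,0,0,0]]
  ]
}}

```text
t: 4.0
tool_pos: [0.6278, 0.1033, 0.0337]
orientation: [2.259, 2.181, 0.003]
force: [1.1, 0.5, -2.4]
opening: 0.0456
gripper_force: 25.0
```

{"name": "arm_command", "arguments": {
  "deltas": [
    [[0,0,-0.1,0,0,0],[0,0,0,0,0,0],[0,0,0,0,0,0]]
  ]
}}

```text
t: 4.25
tool_pos: [0.6273, 0.103, 0.0318]
orientation: [2.259, 2.182, 0.001]
force: [-0.0, 0.1, -1.7]
opening: 0.0463
gripper_force: 25.0
```

{"name": "arm_command", "arguments": {
  "deltas": [
    [[0,0,-0.1,0,0,0],[0,0,-0.1,0,0,0],[0,0,0,0,0,0],[0,0,0,0,0,0]]
  ]
}}

```text
t: 4.58
tool_pos: [0.6272, 0.1031, 0.0297]
orientation: [2.26, 2.182, 0.001]
force: [-0.4, 0.7, 1.5]
opening: 0.046
gripper_force: 25.0
```

{"name": "arm_command", "arguments": {
  "deltas": [
    [[0,0,0,0,0,0],[0,0,0,0,0,0],[0,0,0,0,0,0],[0,0,0,0,0,0],[0,0,0,0,0,0],[0,0,0,0,0,0],[0,0,1.0,0,0,0],[0,0,3.5,0,0,0],[0,0,4.0,0,0,0],[0,0,4.0,0,0,0],[0,0,3.5,0,0,0],[0,0,0,0,0,0]]
  ],
  "gripper": 0.8
}}

```text
t: 5.58
tool_pos: [0.6314, 0.1035, 0.2005]
orientation: [2.253, 2.176, 0.018]
force: [1.0, 0.1, 1.0]
opening: 0.0839
gripper_force: 0.0
```

{"name": "arm_command", "arguments": {
  "deltas": [
    [[-0.2,-3.0,0.2,0,0,0],[-0.2,-4.1,0.3,0,0,0],[-0.2,-4.1,0.3,0,0,0],[-0.2,-4.1,0.2,0,0,0],[-0.2,-4.0,0,0,0,0],[-0.1,-3.7,0,0,0,0],[0,0,0,0,0,0],[0,0,0,0,0,0],[0,0,0,0,0,0]]
  ],
  "gripper": -1
}}

```text
t: 6.33
tool_pos: [0.6158, -0.1267, 0.1994]
orientation: [-2.26, -2.181, -0.001]
force: [0.2, 0.7, 0.4]
opening: 0.0283
gripper_force: 0.0
```

```bash
python3 - <<'E'
from h import *
import pickle
m,im=grab('wrist','w3');pickle.dump(m,open('m3.pkl','wb'))
s=monitor.read_state();print(s['t'],s['tool_pos'],s['orientation'],s['opening'])
b=eyes.read_camera('side')[225:420,230:360];cv2.imwrite('pics/side3.png',b)
C=np.zeros((600,800,3),np.uint8);C[:420,:560]=im;C[405:600,670:800]=b;C[:390,540:800]=cv2.resize(b,None,fx=2,fy=2)
cv2.imwrite('pics/c3.png',C)
E
```

```text
6.3833 [ 0.61590586 -0.1259274   0.19936551] [-2.25908262e+00 -2.18282458e+00 -7.84693736e-04] 0.024083901785162086
```

View pics/c3.png

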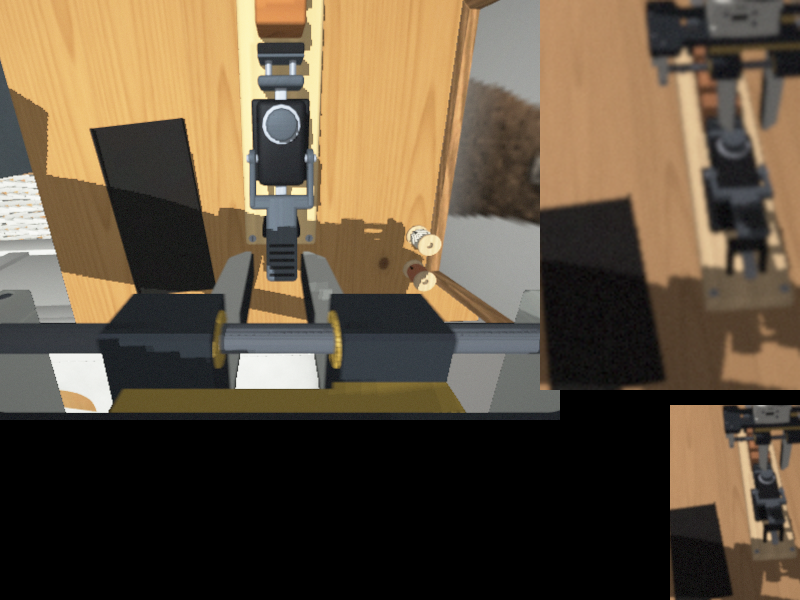

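The wrist view shows the trigger's ribbed paddle at u 267–297, v 232–281. The button is centred at (281,125) and the hinge pins are at (250,157) and (310,157). The stand lies on the bed ahead of the pad, with the pad's front edge at v≈43. The tray corners are at (92,129), (184,120), (213,288) and (137,294).

```bash
python3 - <<'E'
from h import *
import pickle
m=pickle.load(open('m3.pkl','rb'));d=pickle.load(open('m0.pkl','rb'));W,S,D=d['wrist'],d['scene'],d['side'];np.set_printoptions(precision=4,suppress=True)
print('tip tri W',tri([m,W],[(282,281),(293,369)]))
s=lambda u,v:(265+u/5-.4,140+v/5-.4)
print('tip +x.. scene',tri([m,S],[(282,281),s(446,66)]))
print('rib end/start @.113,.105,.12',[atz(m,(282,v),z) for v in(232,256,281) for z in(.1,.113,.125)])
print('pins',[atz(m,p,.08) for p in[(250,157),(310,157)]])
print('button',tri([m,W],[(281,125),(299,245)]),atz(m,(281,125),.1))
print('pad top front',[atz(m,p,.06)[:2] for p in[(259,43),(304,43)]])
print('tray',[atz(m,p,.006)[:2] for p in[(92,129),(184,120),(213,288),(137,294)]])
print('stand near end',[atz(m,p,.064)[:2] for p in[(257,25),(305,25)]],[atz(m,p,.018)[:2] for p in[(259,38),(303,36)]])
E
```

```text
tip tri W [ 0.6183 -0.189   0.1117]
tip +x.. scene [ 0.6195 -0.1881  0.1112]
rib end/start @.113,.105,.12 [array([ 0.6201, -0.1421,  0.1   ]), array([ 0.62  , -0.1372,  0.113 ]), array([ 0.6199, -0.1327,  0.125 ]), array([ 0.6193, -0.1676,  0.1   ]), array([ 0.6192, -0.1615,  0.113 ]), array([ 0.6192, -0.1558,  0.125 ]), array([ 0.6184, -0.1958,  0.1   ]), array([ 0.6184, -0.1883,  0.113 ]), array([ 0.6184, -0.1813,  0.125 ])]
pins [array([ 0.5916, -0.0712,  0.08  ]), array([ 0.6495, -0.0733,  0.08  ])]
button [ 0.623  -0.0427  0.0862] [ 0.6222 -0.0427  0.1   ]
pad top front [array([0.6046, 0.0304]), array([0.6463, 0.0289])]
tray [array([ 0.4002, -0.0396]), array([ 0.5101, -0.0334]), array([ 0.5215, -0.2576]), array([ 0.4134, -0.2634])]
stand near end [array([0.6038, 0.0438]), array([0.6469, 0.0422])] [array([0.603 , 0.0449]), array([0.6491, 0.0451])]
```

{"name": "arm_command", "arguments": {
  "deltas": [
    [[0.3,-2.2,-2.0,0,0,0],[0,-2.0,-3.0,0,0,0],[0,0,-2.0,0,0,0],[0,0,-0.4,0,0,0],[0,0,0,0,0,0],[0,0,0,0,0,0]]
  ],
  "gripper": -1
}}

```text
t: 6.93
tool_pos: [0.6194, -0.1677, 0.1262]
orientation: [2.258, 2.184, 0.001]
force: [-0.3, 0.1, 1.2]
opening: 0.0006
gripper_force: 0.0
```

{"name": "arm_command", "arguments": {
  "deltas": [
    [[0,0,-0.6,0,0,0],[0,0,-0.8,0,0,0],[0,0,-0.8,0,0,0],[0,0,-0.8,0,0,0],[0,0,-0.6,0,0,0],[0,0,-0.3,0,0,0],[0,0,0,0,0,0],[0,0,0,0,0,0]]
  ]
}}

```text
t: 7.6
tool_pos: [0.6188, -0.169, 0.0862]
orientation: [-2.26, -2.182, 0.0]
force: [0.2, -2.4, 4.5]
opening: 0.0004
gripper_force: 2.0
```

{"name": "arm_command", "arguments": {
  "deltas": [
    [[0,0,-0.2,0,0,0],[0,0,0,0,0,0],[0,0,0,0,0,0]]
  ]
}}

```text
t: 7.85
tool_pos: [0.6188, -0.1692, 0.0844]
orientation: [2.26, 2.182, -0.0]
force: [-0.3, -3.1, 4.4]
opening: 0.0004
gripper_force: 2.2
```

{"name": "arm_command", "arguments": {
  "deltas": [
    [[0,0,-0.2,0,0,0],[0,0,0,0,0,0],[0,0,0,0,0,0]]
  ]
}}

```text
t: 8.1
tool_pos: [0.6188, -0.1693, 0.0824]
orientation: [2.26, 2.182, -0.0]
force: [-0.5, -3.8, 4.0]
opening: 0.0005
gripper_force: 2.3
```

{"name": "arm_command", "arguments": {
  "deltas": [
    [[0,0,-0.15,0,0,0],[0,0,0,0,0,0],[0,0,0,0,0,0]]
  ]
}}

```text
t: 8.35
tool_pos: [0.6189, -0.1693, 0.0812]
orientation: [2.26, 2.182, -0.0]
force: [-2.2, -4.4, 7.3]
opening: 0.0005
gripper_force: 3.4
```

{"name": "arm_command", "arguments": {
  "deltas": [
    [[0,0,1.5,0,0,0],[0,0,2.0,0,0,0],[0,0,1.0,0,0,0],[0,0,0,0,0,0],[0,0,0,0,0,0]]
  ]
}}

```text
t: 8.77
tool_pos: [0.619, -0.1687, 0.1256]
orientation: [2.259, 2.182, 0.001]
force: [-0.6, -0.5, -0.5]
opening: 0.0004
gripper_force: 0.0
```

```bash
python3 - <<'E'
from h import *
import pickle
m,im=grab('wrist','w4');s=monitor.read_state();print(s['t'],s['tool_pos'],s['force'])
m0=cv2.imread('pics/w3.png');C=np.zeros((600,800,3),np.uint8)
C[:600,:400]=cv2.resize(im[0:300,180:380],None,fx=2,fy=2);C[:600,400:]=cv2.resize(m0[0:300,180:380],None,fx=2,fy=2)
pickle.dump(m,open('m4.pkl','wb'));cv2.imwrite('pics/c4.png',C)
E
```

```text
8.8167 [ 0.61833013 -0.1685756   0.12455798] [ 1.13508582  0.27650113 -0.11172804]
```

View pics/c4.png

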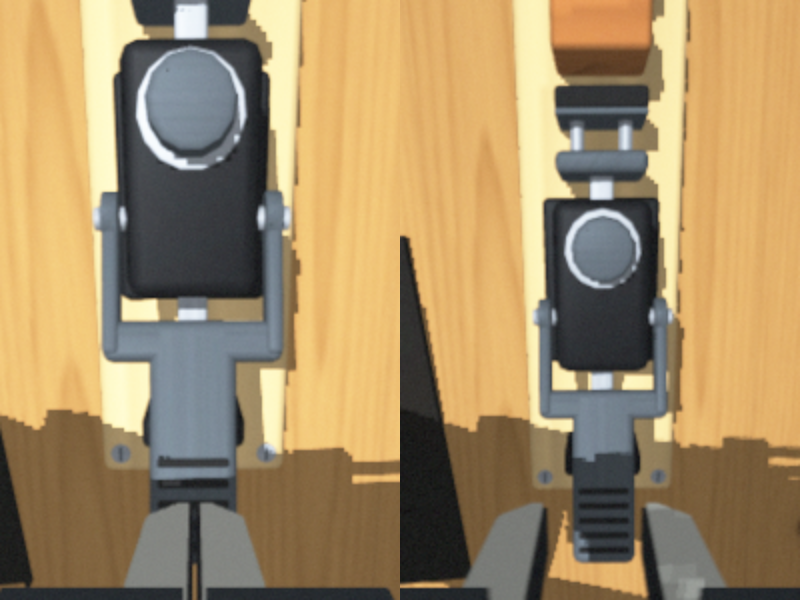

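The left half is now and the right half is before. The fingers are on the paddle's middle line. The jaw plate's rear edge is at (275,12) now and was at (280,90) before. The button centre is now about (276,51).

```bash
python3 - <<'E'
from h import *
import pickle
m=pickle.load(open('m4.pkl','rb'));n=pickle.load(open('m3.pkl','rb'))
for z in(.05,.06):print(atz(m,(275,12),z)[1]-atz(n,(280,90),z)[1],atz(m,(275,20),.084)[1]-atz(n,(280,100),.084)[1])
print('button',tri([m,n],[(276,49),(281,124)]),atz(m,(276,49),.1))
E
```

```text
0.001865611707318561 -0.0012659193284791648
-0.0002505983142711693 -0.0012659193284791648
button [ 0.62241329 -0.0418832   0.09975744] [ 0.62262009 -0.04192728  0.1       ]
```

{"name": "arm_command", "arguments": {
  "deltas": [
    [[-0.3,2.1,3.7,0,0,0],[0,2.1,3.7,0,0,0],[0,0,0,0,0,0],[0,0,0,0,0,0],[0,0,0,0,0,0]]
  ]
}}

```text
t: 9.23
tool_pos: [0.6154, -0.1276, 0.1966]
orientation: [-2.258, -2.182, 0.001]
force: [-0.7, -0.7, 0.1]
opening: 0.0003
gripper_force: 0.0
```

```bash
cat > jaw.py <<'E'
from h import *
import pickle,sys
m,im=grab('wrist',sys.argv[1]);s=monitor.read_state();print(s['t'],s['tool_pos'])
n=pickle.load(open('m3.pkl','rb'));a=cv2.imread('pics/w3.png')
# homography between planes z=zp of old view and new view, warp new into old
for z,name,(u0,u1,v0,v1) in [(.084,'head',(246,316,95,150)),(.06,'pad',(255,308,40,92)),(.064,'stand',(252,310,2,40))]:
    q=np.float32([[200,0],[360,0],[360,200],[200,200]]);w=np.float32([proj(m,atz(n,p,z)) for p in q])
    H=cv2.getPerspectiveTransform(w,q);b=cv2.warpPerspective(im,H,(560,420))
    t=a[v0:v1,u0:u1]; y0=max(0,v0-60); r=cv2.matchTemplate(b[y0:v1+20,u0-8:u1+8],t,cv2.TM_CCOEFF_NORMED)
    _,mx,_,loc=cv2.minMaxLoc(r);dv=loc[1]+y0-v0;c=((u0+u1)/2,(v0+v1)/2)
    print(name,'dv',dv,'score',round(mx,2),'advance mm',1000*(atz(n,(c[0],c[1]+dv),z)[1]-atz(n,c,z)[1]))
E
python3 jaw.py w5
```

```text
9.2833 [ 0.61480167 -0.12779479  0.1956469 ]
head dv 0 score 0.96 advance mm 0.0
pad dv -8 score 0.92 advance mm 6.778072701435136
stand dv 1 score 0.93 advance mm -0.7769193695935234
```

{"name": "arm_command", "arguments": {
  "deltas": [
    [[0.3,-2.1,-3.7,0,0,0],[0,-2.1,-3.4,0,0,0],[0,0,0,0,0,0],[0,0,-1.2,0,0,0],[0,0,-1.2,0,0,0],[0,0,-1.2,0,0,0],[0,0,-0.8,0,0,0],[0,0,-0.2,0,0,0],[0,0,0,0,0,0],[0,0,0,0,0,0],[0,0,0,0,0,0]]
  ]
}}

```text
t: 10.2
tool_pos: [0.6195, -0.1695, 0.083]
orientation: [2.258, 2.182, 0.001]
force: [-0.4, -2.5, 4.0]
opening: 0.0002
gripper_force: 2.2
```

{"name": "arm_command", "arguments": {
  "deltas": [
    [[0,0,-0.2,0,0,0],[0,0,0,0,0,0],[0,0,0,0,0,0],[0,0,1.5,0,0,0],[0,0,2.0,0,0,0],[0,0,1.0,0,0,0],[0,0,0,0,0,0],[0,0,0,0,0,0]]
  ]
}}

```text
t: 10.87
tool_pos: [0.6192, -0.1692, 0.1252]
orientation: [2.259, 2.182, 0.001]
force: [0.3, 0.1, -0.4]
opening: 0.0009
gripper_force: 0.0
```

{"name": "arm_command", "arguments": {
  "deltas": [
    [[0,0,-1.0,0,0,0],[0,0,-1.2,0,0,0],[0,0,-1.2,0,0,0],[0,0,-0.8,0,0,0],[0,0,-0.3,0,0,0],[0,0,0,0,0,0],[0,0,0,0,0,0],[0,0,0,0,0,0]]
  ]
}}

```text
t: 11.53
tool_pos: [0.6188, -0.1703, 0.081]
orientation: [2.259, 2.181, -0.001]
force: [-8.4, -1.0, 22.2]
opening: 0.0004
gripper_force: 11.2
```

{"name": "arm_command", "arguments": {
  "deltas": [
    [[0,0,1.5,0,0,0],[0,0,2.0,0,0,0],[0,0,1.0,0,0,0],[0,0,0,0,0,0],[0,0,0,0,0,0]]
  ]
}}

```text
t: 11.95
tool_pos: [0.6185, -0.1693, 0.1236]
orientation: [-2.259, -2.182, 0.0]
force: [0.2, 0.6, -0.7]
opening: 0.0007
gripper_force: 0.0
```

{"name": "arm_command", "arguments": {
  "deltas": [
    [[0,0,-1.0,0,0,0],[0,0,-1.2,0,0,0],[0,0,-1.2,0,0,0],[0,0,-0.8,0,0,0],[0,0,-0.3,0,0,0],[0,0,0,0,0,0],[0,0,0,0,0,0],[0,0,0,0,0,0]]
  ]
}}

```text
t: 12.62
tool_pos: [0.6192, -0.1712, 0.081]
orientation: [2.258, 2.18, -0.001]
force: [-5.9, -4.6, 19.9]
opening: 0.0008
gripper_force: 10.0
```

{"name": "arm_command", "arguments": {
  "deltas": [
    [[0,0,1.5,0,0,0],[0,0,2.0,0,0,0],[0,0,1.0,0,0,0],[0,0,0,0,0,0],[0,0,0,0,0,0]]
  ]
}}

```text
t: 13.03
tool_pos: [0.6185, -0.1693, 0.1236]
orientation: [-2.259, -2.182, 0.0]
force: [-0.4, -0.2, -0.3]
opening: 0.0005
gripper_force: 0.0
```

{"name": "arm_command", "arguments": {
  "deltas": [
    [[0,0,-1.0,0,0,0],[0,0,-1.2,0,0,0],[0,0,-1.2,0,0,0],[0,0,-0.8,0,0,0],[0,0,-0.3,0,0,0],[0,0,0,0,0,0],[0,0,0,0,0,0],[0,0,0,0,0,0]]
  ]
}}

```text
t: 13.7
tool_pos: [0.6193, -0.1713, 0.0811]
orientation: [2.258, 2.179, -0.001]
force: [-5.4, -4.5, 20.4]
opening: 0.0005
gripper_force: 9.7
```

{"name": "arm_command", "arguments": {
  "deltas": [
    [[0,0,1.5,0,0,0],[0,0,2.0,0,0,0],[0,0,1.0,0,0,0],[-0.3,2.1,3.7,0,0,0],[0,2.1,3.7,0,0,0],[0,0,0,0,0,0],[0,0,0,0,0,0],[0,0,0,0,0,0]]
  ]
}}

```text
t: 14.37
tool_pos: [0.6154, -0.1281, 0.1954]
orientation: [-2.258, -2.182, 0.002]
force: [0.3, 0.5, 0.3]
opening: 0.0003
gripper_force: 0.0
```

```bash
python3 jaw.py w6
```

```text
14.4167 [ 0.61478593 -0.12823868  0.19450905]
head dv 1 score 0.95 advance mm -0.8770208332618337
pad dv -40 score 0.61 advance mm 32.92020457468037
stand dv 10 score 0.36 advance mm -7.832025800891151
```

{"name": "arm_command", "arguments": {
  "deltas": [
    [[0.1,3.0,0.3,0,0,0],[0.1,4.0,0.3,0,0,0],[0.1,4.0,0,0,0,0],[0.1,3.8,0,0,0,0],[0,0,0,0,0,0],[0,0,0,0,0,0]]
  ]
}}

```text
t: 14.92
tool_pos: [0.6187, 0.0213, 0.2005]
orientation: [-2.255, -2.184, 0.004]
force: [0.3, -0.1, 0.5]
opening: 0.0006
gripper_force: 0.0
```

```bash
python3 - <<'E'
from h import *
import pickle
m,im=grab('wrist','w7');s=monitor.read_state();print(s['t'],s['tool_pos'])
pickle.dump(m,open('m7.pkl','wb'));cv2.imwrite('pics/c7.png',cv2.resize(im[0:300,160:400],None,fx=2,fy=2,interpolation=cv2.INTER_CUBIC))
E
```

```text
14.9667 [0.61885678 0.01981179 0.20079366]
```

View pics/c7.png

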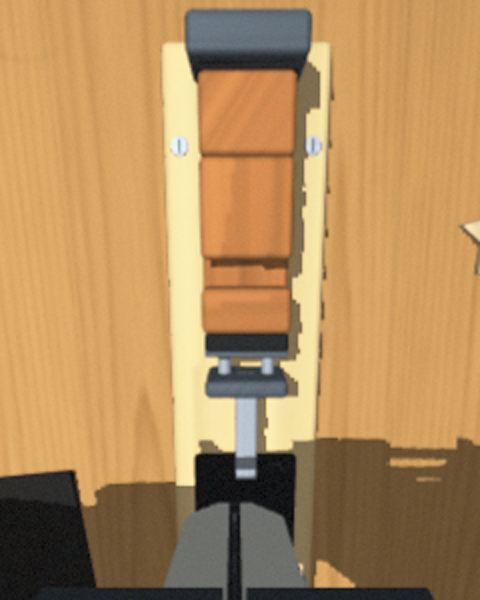

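The joint is closed with no gap at crop v 155. The end piece sits on the fixed jaw at v 70, and the pad presses the near end at v 335 with its springs compressed. Next is the release.

{"name": "arm_command", "arguments": {
  "deltas": [
    [[0.1,-2.1,-2.0,0,0,0],[0.1,-2.1,-3.0,0,0,0],[0.15,-2.0,-2.8,0,0,0],[0,0,-1.2,0,0,0],[0,0,0,0,0,0],[0,0,-0.6,0,0,0],[0,0,-0.6,0,0,0],[0,0,-0.2,0,0,0],[0,0,0,0,0,0],[0,0,0,0,0,0]]
  ]
}}

```text
t: 15.8
tool_pos: [0.624, -0.0419, 0.1004]
orientation: [2.258, 2.182, 0.001]
force: [0.6, 0.4, 0.3]
opening: 0.0005
gripper_force: 0.0
```

{"name": "arm_command", "arguments": {
  "deltas": [
    [[0,0,-0.6,0,0,0],[0,0,-0.4,0,0,0],[0,0,0,0,0,0],[0,0,0,0,0,0],[0,0,0,0,0,0],[0,0,0,0,0,0]]
  ]
}}

```text
t: 16.3
tool_pos: [0.625, -0.0421, 0.0922]
orientation: [2.257, 2.181, 0.004]
force: [-3.3, 0.1, 13.0]
opening: 0.0009
gripper_force: 6.4
```

Fully down, so I'll hold it there.

{"name": "arm_command", "arguments": {
  "deltas": [
    [[0,0,0,0,0,0],[0,0,0,0,0,0],[0,0,0,0,0,0],[0,0,0,0,0,0],[0,0,0,0,0,0],[0,0,0,0,0,0],[0,0,0,0,0,0],[0,0,0,0,0,0],[0,0,0,0,0,0],[0,0,0,0,0,0],[0,0,0,0,0,0],[0,0,0,0,0,0]]
  ]
}}

```text
t: 17.3
tool_pos: [0.6251, -0.0421, 0.0922]
orientation: [2.257, 2.181, 0.004]
force: [-3.4, 0.6, 13.1]
opening: 0.0005
gripper_force: 6.5
```

{"name": "arm_command", "arguments": {
  "deltas": [
    [[0,0,0,0,0,0],[0,0,0,0,0,0],[0,0,0,0,0,0],[0,0,2.0,0,0,0],[0,0,4.0,0,0,0],[-0.1,0,4.0,0,0,0],[-0.1,3.0,0.8,0,0,0],[-0.15,3.2,0,0,0,0],[0,0,0,0,0,0],[0,0,0,0,0,0]]
  ],
  "gripper": 0.8
}}

```text
t: 18.13
tool_pos: [0.62, 0.0215, 0.1978]
orientation: [2.256, 2.185, 0.001]
force: [0.4, -0.4, -0.7]
opening: 0.0627
gripper_force: 0.0
```

```bash
python3 - <<'E'
from h import *
import pickle
n=pickle.load(open('m7.pkl','rb'));a=cv2.imread('pics/w7.png')
m,im=grab('wrist','w8');s=monitor.read_state();print(s['t'],s['tool_pos'],s['opening']);pickle.dump(m,open('m8.pkl','wb'))
for z,name,(u0,u1,v0,v1) in [(.064,'stand',(256,312,32,165)),(.06,'pad',(260,306,166,200)),(.07,'fixed',(250,318,4,34))]:
    q=np.float32([[200,0],[360,0],[360,300],[200,300]]);w=np.float32([proj(m,atz(n,p,z)) for p in q])
    b=cv2.warpPerspective(im,cv2.getPerspectiveTransform(w,q),(560,420))
    y0=max(0,v0-20);r=cv2.matchTemplate(b[y0:v1+60,u0-8:u1+8],a[v0:v1,u0:u1],cv2.TM_CCOEFF_NORMED)
    _,mx,_,l=cv2.minMaxLoc(r);dv=l[1]+y0-v0;c=((u0+u1)/2,(v0+v1)/2)
    print(name,'du',l[0]-8,'dv',dv,round(mx,2),1000*(atz(n,(c[0],c[1]+dv),z)-atz(n,c,z))[:2])
c=lambda u,v:(160+u/2,v/2)
print('stand corners (clamped)',[atz(n,c(*p),.064)[:2].round(4) for p in [(199,72),(295,72),(202,155),(294,155),(203,332),(290,332)]])
E
```

```text
18.1833 [0.61978334 0.0203009  0.19715185] 0.06630487172029359
stand du 0 dv 0 0.99 [0. 0.]
pad du 0 dv 31 0.71 [ -0.87678965 -34.53225598]
fixed du 0 dv 0 0.99 [0. 0.]
stand corners (clamped) [array([0.6072, 0.1832]), array([0.651 , 0.1817]), array([0.6069, 0.1486]), array([0.6505, 0.1472]), array([0.6035, 0.0653]), array([0.6484, 0.0639])]
```

The jaw has run back (pad moved −34 mm) and the stand hasn't moved. Next I'll grasp it.

{"name": "arm_command", "arguments": {
  "deltas": [
    [[0.3,3.4,0,0,0,0],[0.3,3.6,0,0,0,0],[0.2,3.2,-2.0,0,0,0],[0,0,-4.0,0,0,0],[0,0,-4.0,0,0,0],[0,0,-3.5,0,0,0],[0,0,-2.3,0,0,0],[0,0,-0.7,0,0,0],[0,0,0,0,0,0],[0,0,0,0,0,0],[0,0,0,0,0,0]]
  ],
  "gripper": 1
}}

```text
t: 19.1
tool_pos: [0.6299, 0.1214, 0.0349]
orientation: [2.259, 2.18, 0.005]
force: [-0.2, 0.3, 0.6]
opening: 0.0925
gripper_force: 0.0
```

{"name": "arm_command", "arguments": {
  "deltas": [
    [[-0.1,0.1,-0.2,0,0,0],[0,0,0,0,0,0],[0,0,0,0,0,0],[0,0,0,0,0,0]]
  ]
}}

```text
t: 19.43
tool_pos: [0.6273, 0.1228, 0.0311]
orientation: [2.259, 2.182, 0.001]
force: [1.1, 1.0, -0.0]
opening: 0.0927
gripper_force: 0.0
```

{"name": "arm_command", "arguments": {
  "deltas": [
    [[0,0,0,0,0,0],[0,0,0,0,0,0],[0,0,0,0,0,0],[0,0,0,0,0,0],[0,0,0,0,0,0],[0,0,0,0,0,0],[0,0,0,0,0,0],[0,0,0,0,0,0],[0,0,0,0,0,0]]
  ],
  "gripper": -1,
  "squeeze": 25
}}

```text
t: 20.18
tool_pos: [0.6269, 0.1226, 0.0302]
orientation: [2.26, 2.182, -0.0]
force: [0.6, -0.0, -0.4]
opening: 0.046
gripper_force: 25.0
```

{"name": "arm_command", "arguments": {
  "deltas": [
    [[0,0,1.5,0,0,0],[0,0,3.5,0,0,0],[0,0,4.0,0,0,0],[0,0,3.0,0,0,0],[-3.0,-1.0,0,0,0,0.6],[-3.0,-2.5,0,0,0,0.8],[-3.0,-2.8,0,0,0,0.8],[-2.5,-3.3,0,0,0,0.8],[-2.0,-3.5,0,0,0,0.8],[-1.5,-3.8,0,0,0,0.8],[-1.0,-3.8,0,0,0,0.4],[-0.7,-3.6,0,0,0,0]]
  ]
}}

```text
t: 21.18
tool_pos: [0.4582, -0.1217, 0.15]
orientation: [-2.161, -2.28, 0.0]
force: [0.4, -0.3, -2.0]
opening: 0.0456
gripper_force: 25.0
```

{"name": "arm_command", "arguments": {
  "deltas": [
    [[0,-3.0,0,0,0,0],[0,0,0,0,0,0],[0,0,0,0,0,0],[0,0,0,0,0,0]]
  ]
}}

```text
t: 21.52
tool_pos: [0.4595, -0.1499, 0.1498]
orientation: [-2.163, -2.277, -0.0]
force: [-0.2, 0.2, -2.4]
opening: 0.0457
gripper_force: 25.0
```

{"name": "arm_command", "arguments": {
  "deltas": [
    [[0,0,-3.0,0,0,0],[0,0,-4.0,0,0,0],[0,0,-3.5,0,0,0],[0,0,-1.7,0,0,0],[0,0,-0.6,0,0,0],[0,0,-0.3,0,0,0],[0,0,0,0,0,0],[0,0,0,0,0,0],[0,0,0,0,0,0]]
  ]
}}

```text
t: 22.27
tool_pos: [0.4615, -0.1508, 0.0212]
orientation: [2.16, 2.277, 0.002]
force: [0.3, -0.4, -2.9]
opening: 0.046
gripper_force: 25.0
```

{"name": "arm_command", "arguments": {
  "deltas": [
    [[0,0,-0.1,0,0,0],[0,0,0,0,0,0],[0,0,0,0,0,0]]
  ]
}}

```text
t: 22.52
tool_pos: [0.4603, -0.1506, 0.0189]
orientation: [2.162, 2.278, 0.001]
force: [-0.7, 0.0, -2.7]
opening: 0.0458
gripper_force: 25.0
```

{"name": "arm_command", "arguments": {
  "deltas": [
    [[0,0,-0.15,0,0,0],[0,0,0,0,0,0],[0,0,0,0,0,0]]
  ]
}}

```text
t: 22.77
tool_pos: [0.4597, -0.1503, 0.0166]
orientation: [-2.162, -2.278, 0.0]
force: [-0.4, -0.3, -2.0]
opening: 0.046
gripper_force: 25.0
```

{"name": "arm_command", "arguments": {
  "deltas": [
    [[0,0,-0.1,0,0,0],[0,0,0,0,0,0],[0,0,0,0,0,0]]
  ]
}}

```text
t: 23.02
tool_pos: [0.46, -0.1504, 0.0162]
orientation: [2.162, 2.279, -0.0]
force: [-2.6, 0.8, 4.8]
opening: 0.0457
gripper_force: 25.0
```

Contact with the tray, so I'll let go.

{"name": "arm_command", "arguments": {
  "deltas": [
    [[0,0,0,0,0,0],[0,0,0,0,0,0],[0,0,0,0,0,0],[0,0,0,0,0,0],[0,0,0,0,0,0],[0,0,0,0,0,0],[0,0,0,0,0,0],[0,0,1.0,0,0,0],[0,0,3.5,0,0,0],[0,0,4.0,0,0,0],[0,0,4.0,0,0,0],[0,0,2.0,0,0,0]]
  ],
  "gripper": 1
}}

```text
t: 24.02
tool_pos: [0.4618, -0.1512, 0.167]
orientation: [2.158, 2.274, 0.003]
force: [2.0, -0.2, 0.2]
opening: 0.0931
gripper_force: 0.0
```

{"name": "arm_command", "arguments": {
  "deltas": [
    [[0,0,3.0,0,0,0],[0,0,2.0,0,0,0],[0,0,0,0,0,0],[0,0,0,0,0,0]]
  ]
}}

```text
t: 24.35
tool_pos: [0.4608, -0.1507, 0.213]
orientation: [2.16, 2.276, 0.002]
force: [-0.4, -0.0, 0.1]
opening: 0.0934
gripper_force: 0.0
```

```bash
python3 - <<'E'
from h import *
m,im=grab('wrist','w9');s=monitor.read_state();print(s['t'],s['tool_pos'],s['opening'],s['force'])
# wood: saturated reddish, on black tray
h=cv2.cvtColor(im,cv2.COLOR_BGR2HSV);k=((h[...,0]<14)&(h[...,1]>110)&(h[...,2]>50)).astype(np.uint8);k[290:]=0
n,l,st,c=cv2.connectedComponentsWithStats(k)
np.set_printoptions(precision=4,suppress=True)
for i in range(1,n):
    if st[i,4]>300:
        b=cv2.boxPoints(cv2.minAreaRect(np.argwhere(l==i)[:,::-1].astype(np.float32)));print(st[i],[atz(m,p,.05)[:2] for p in b])
E
```

```text
24.4 [ 0.45995613 -0.15036114  0.21118616] 0.09281847471002831 [-0.29736706 -0.30116069 -0.55005563]
[ 255  143   42  103 2587] [array([ 0.4339, -0.0873]), array([ 0.4788, -0.085 ]), array([ 0.4876, -0.2059]), array([ 0.4375, -0.2085])]
```

```bash
python3 -c "
from plant import ticket
print(ticket.close_job())"
```

```text
the job is handed in; nothing more can be done
None
```

I handed the job in at about 24.5 s. The stand's end piece was clamped tight, the jaw ran back, and the stand is on the tray lengthwise near its middle (measured within a few mm). The interface returned no verdict.

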